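Load the firing tray past the kiln's drop door

ROBOT

A 6-joint arm with a two-finger parallel gripper is mounted at the origin on a cart in front of the work surface, level with it; the furniture and walls round the work are solid. World frame = base frame: x ahead of the robot, y to its left, z up, the work surface at z = 0. Lengths are in m, angles in rad, forces in N, time in s.
With the tool pointing down it reaches from about 0.25 to 0.775 m from the base axis. Payload 8.9 kg.
Tool frame: the origin (TCP) lies between the finger pads; the fingertips stand 17 mm ahead of it and the grasp point (between the pads) lies 2 mm behind it; z points along the fingers, y is the line along which they close (so a half turn about z gives the same grasp; the last joint's range is limited). The gripper opens to 85 mm and grips with 20 to 120 N. Pads are 22 mm wide; open, the fingers measure 114 mm over their backs; the gripper's body (76 mm by 85 mm) begins 54 mm behind the grasp point. The pads swing forward as they close: fully open they stand 13 mm farther back than shut.
Start: joints at [1.133, 0.291, -0.153, 1.127, 0, 1.431], TCP at [0.155, 0.502, 0.248] pointing down, gripper open.
Joint ranges: [-2.52, 2.52], [-0.91, 1.74], [-1.3, 1.37], [-1.96, 2.02], [-1.52, 1.47], [-3.14, 3.14]. Speed limits (rad/s): [2.22, 2.22, 2.79, 3.14, 3.14, 3.14].

INTERFACE

Orientations are given as a rotation vector (axis times angle).
In Python, from plant import arm gives the robot as it stands.
- The arm moves only by the tool jog_arm, never from a script. Its argument "motion" is a list of rows, each an object of numbers: "jaw": the finger opening in m, from 0 to 0.0854; "dx", "dy", "dz": the shift along the tool's x, y, z in m; "twist": the turn about the tool's z in units of 5 degrees (1.0 is 5 degrees). In form: [{"jaw": .., "dx": .., "dy": .., "dz": .., "twist": ..}, ...]. A call has exactly 8 rows; each row is the pose to reach, as a shift and turn from the pose commanded when the call began, along the tool's axes at that moment; what a row does not reach only later rows make up. A row lasts 1/12 s, in which the tool goes at most 41.7 mm and 7.16 degrees, less where a joint would pass 70% of its speed; a pose out of reach is approached as far as the arm can. A call with a gripper value outside its range is refused whole. The fingers move at their own pace and stop on an object; the grip force is fixed at half the most. Time passes only in rows, so rows that repeat a pose let the fingers close, or fill a call up. It gives the time, the measured TCP pose, the force, the opening and the grip force at its end, in the units of the state.
- arm.sense(): the state, without advancing time (a new reading comes with each control period).
- arm.get_image(name): name is "side" or "top" or "wrist"; returns the picture (384x512x3 uint8, blue, green, red); there is no depth.
- arm.camera_model(name): a dict with "fx", "fy", "cx", "cy" (pixels), "dist" ([k1, k2, p1, p2, k3] as OpenCV has them; the pictures are not rectified), "extrinsics" (4x4, takes a point from camera to world coordinates). Camera axes: x right, y up, looking along -z (the intrinsics and any distortion apply to the point x, -y, -z); pixel columns grow to the right and rows downward; lengths in m; the calibration is good to about 2 mm. A picture is of the moment at which its call begins: read the wrist's pose just before it. camera_model takes no time and is no camera call; for the wrist camera it gives the pose at the moment of the call.
- arm.close_job(): hands the job in; it is judged then, once.
Trained networks look in the newest picture that a camera, given by its name, has taken for a name from the list of things; names that differ only in an ending like _2 or _b are one class to them, and where a whole thing is asked for, a point or a joint stands for the part that bears it (a point fixed in the world has none). Each returns a list of dicts, best first, with "score" (0 to 1); they miss things now and then, are a little off and sometimes report something else, mostly with a low value. They report only what shows in the picture. A call takes as long as a camera call. They do not tell look-alikes from the thing itself.
- arm.look_for(camera, thing): "pixel" ([column, row] in pixels, amid what is visible of it).
- arm.regions_of(camera, thing): "region" (384x512 bool, what is visible of it) and "pixel" ([column, row] in pixels, amid what is visible of it).
- arm.tip_of(camera, thing): "pixel" ([column, row] in pixels: a listed point, or the origin of a listed thing).
The state is a dict: "time_s": time; "qpos": joint angles; "joint_vel": joint speeds; "joint_efforts": joint torques, N m; "tcp_pos": TCP position; "orientation": TCP orientation; "force": force on the tool from outside, world axes, zero at the start; "torque": the same for the moment, N m; "opening": finger opening in m; "grasp_force": force on a finger pad.
Only numpy, scipy, OpenCV 4.12 (cv2) and the standard library are available. Lean on these libraries where they do the work, as an engineer would, in place of code of your own. Each camera call takes 0.05 s, during which the arm holds its last target. There are 200 camera calls.

TASK

Load the bench kiln: with one fingertip press the long bar beside the loading channel down and keep it down, so that the drop door stays up, and with the other finger push the tray's upright plate along the channel until the tray is fully home against the back of the chamber. Then take the hand away so that the door falls shut behind the tray, over its handle. Push only: do not pinch or lift the tray, keep its dish of copper rings in it, do not let the door come down on the tray or the dish, and leave the things round the kiln alone.

Things in the scene. Friction and masses are not known exactly. Their poses are not given: they have to be found in the camera images.
- kiln: fixed bench kiln, grey box 168 x 166 x 141 mm, with an open-topped steel loading channel in front of its mouth (92 wide, 50 high). Origin on the table top below the middle of its front face; x points into the kiln along the channel, y to the left seen from the robot, z up. The chamber's inner back wall is at x = 108 mm; the tray's front lip meets it when the tray's origin is at x = 66 mm
- channel_mouth (a point): middle of the channel floor at the channel's open front end, x = -290 mm in the kiln's frame. The floor is at z = 45 mm, level with the chamber floor; the channel is 90 mm wide inside, between 3 mm side walls whose tops are 15 mm above the floor
- door (a joint): drop door and press bar, one rigid rocker on a shaft along the channel. 0 = door shut by its own weight, 1.2 rad = fully up, hard stop. Pressing the bar down lifts the door sideways in its own plane; about 2 to 5 N on the bar open it and keep it open; released, it falls shut. Above about 0.9 rad tray and dish pass clear under it
- door_plate (a point): middle of the door's front face: dark steel plate 86 mm wide, 44 high, 6 thick, moving with the door. Shut, it hangs across the channel 2 to 9 mm in front of the kiln's face, lower edge 8 mm above the channel floor: the tray's 14 mm lip cannot pass under it, the 4 mm handle can
- shaft_end (a point): end of the rocker shaft nearest the robot, on its axis. The shaft, 8 mm thick, runs along the channel over its left wall, at y = 48, z = 80 mm in the kiln's frame, in two lugs at x = -275 and -22 mm; pressing finger and pushing finger stand on either side of it
- bar_near (a point): end, nearest the robot, of the press bar's black sleeve (round, 18 mm thick, along the channel outside its left wall), on its axis. Swings at radius 34 mm about the shaft. In the kiln's frame, shut: x = -277, y = 75, z = 101 mm; halfway y = 82; fully open y = 77, z = 63 mm (top 27 mm above the channel floor). A fingertip can slide along the sleeve; crank arms stand only beyond its ends
- bar_far (a point): the other end of the black sleeve, next to the kiln, on its axis; shut: x = -45, y = 75, z = 101 mm in the kiln's frame
- tray: loose steel firing tray, about 0.24 kg, in the channel in front of the shut door: square pan 84 x 84 mm with a 14 mm lip and 3 mm floor, a flat strap handle 18 mm wide toward the robot, and an upright push plate at the handle's end. Origin at the middle of the pan's underside; x points into the kiln, z up
- push_plate (a point): on the face of the tray's upright push plate that looks to the robot, on its middle line, 34 mm above the channel floor, 132 mm before the tray's origin. The plate is 50 mm wide (25 mm to each side), 3 mm thick, and reaches up to 46 mm above the channel floor. With the tray home this face stands 66 mm in front of the kiln's face
- ring_dish: loose shallow white enamel dish with copper jump rings, 72 mm across, 13 mm high, standing in the tray's pan. Origin at the middle of its underside.
- bead_vial: bystander: small clear vial with cap, 27 mm across, 32 mm high, standing on the table to the left of the channel. Origin at the middle of its underside.
- paste_tin: bystander: round black paste tin, 55 mm across, 14 mm high, on the table to the left of the channel. Origin at the middle of its underside.
- copper_tongs: bystander: copper tongs, 206 x 29 x 13 mm, lying on the table to the right of the channel. Origin at the middle of the underside.
Not all that is in view belongs to the job. Leave any blue or red look-alike of the ring_dish alone. There is more than one size of the tray; the one meant has the size given above.

How it is judged:
On the way, in this order (a step that is already met when the one before it is completed fails the run):
1. the press bar is held down by a finger and the door is up while the tray is still wholly in front of it (value of joint door above 0.85 rad and contact force between the fingers and door above 0.3 N and x of tray in the frame of kiln below -0.045 m), for 0.1 s.
2. the door is still held up by a finger as the tray comes home at the back of the chamber (value of joint door above 0.7 rad and contact force between the fingers and door above 0.3 N and x of tray in the frame of kiln above 0.061 m), for 0.1 s.
At the end, for the whole second after the job is handed in: The tray is home within 6 mm of the chamber's back wall, the door hangs shut behind it (below 0.06 rad), the dish lies flat in the pan, and everything is at rest (x of tray in the frame of kiln above 0.06 m and value of joint door below 0.06 rad and horizontal distance between ring_dish and tray below 0.01 m and z of ring_dish in the frame of tray below 0.006 m and angle between ring_dish's own z axis and vertical below 0.1 rad and linear speed of each of tray, ring_dish below 0.01 m/s); the robot touches nothing.
It fails at once if the door comes down on, or is rammed by, the tray (contact force between door and tray above 1 N).
It fails at once if the door touches the dish of rings (contact force between door and ring_dish above 0.5 N).
It fails at once if the tray is lifted off the channel floor or tipped (z of tray in the frame of kiln above 0.053 m or angle between tray's own z axis and vertical above 0.12 rad).
It fails at once if the dish is touched by the fingers or leaves the tray (contact force between the fingers and ring_dish above 0.5 N or horizontal distance between ring_dish and tray above 0.02 m).
It fails at once if a bystander is moved (distance of any of bead_vial, paste_tin, copper_tongs from where it was at the start of the episode above 0.015 m).
It also fails if it takes over 45 s, if anything falls off the work surface, if the arm or the gripper's body presses on something with over 40 N, if the wrist force passes 120 N, or if a joint passes its speed limit or range.

## Working session

There is one attempt and no reset: what is moved stays moved. The work goes in short steps, Python scripts to look and compute and a tool call to move; the robot and the scene stay as the last step left them, time stands still between calls to the robot, and variables do not carry over. Pictures are saved under pics/ and viewed, at most 10 in all, crops included, and the job is handed in when it is done.

Besides the shell and the picture viewer there is one more tool, called after ">>>" as name([rows], argument=value, ...), one row to a line, values as JSON. jog_arm: Moves the arm, as the interface text tells. Its arguments: {"type":"object","properties":{"motion":{"type":"array","items":{"type":"object","properties":{"jaw":{"type":"number"},"dx":{"type":"number"},"dy":{"type":"number"},"dz":{"type":"number"},"twist":{"type":"number"}}}}},"required":["motion"]}

```bash
ls; mkdir -p pics; cat > h.py <<'E'
import numpy as np, cv2
from plant import arm
def ray(cam,px,m=None):
    m=m or arm.camera_model(cam)
    K=np.array([[m['fx'],0,m['cx']],[0,m['fy'],m['cy']],[0,0,1.]])
    u=cv2.undistortPoints(np.array([[px]],float),K,np.array(m['dist'],float))[0,0]
    E=np.array(m['extrinsics']); d=E[:3,:3]@np.array([u[0],-u[1],-1.])
    return E[:3,3],d/np.linalg.norm(d)
def tri(rays):
    A=np.zeros((3,3));b=np.zeros(3)
    for o,d in rays:
        P=np.eye(3)-np.outer(d,d);A+=P;b+=P@o
    p=np.linalg.solve(A,b)
    return p,[np.linalg.norm((np.eye(3)-np.outer(d,d))@(p-o)) for o,d in rays]
def onz(r,z):
    o,d=r;return o+d*(z-o[2])/d[2]
def proj(cam,p,m=None):
    m=m or arm.camera_model(cam);E=np.array(m['extrinsics'])
    q=E[:3,:3].T@(np.array(p)-E[:3,3]);K=np.array([[m['fx'],0,m['cx']],[0,m['fy'],m['cy']],[0,0,1.]])
    return cv2.projectPoints(np.array([[q[0],-q[1],-q[2]]]),np.zeros(3),np.zeros(3),K,np.array(m['dist'],float))[0].ravel()
E
python3 - <<'E'
from h import *
s=arm.sense();print(s['tcp_pos'],s['orientation'],s['time_s'],s['force'],s['opening'])
ims=[]
for c in('side','top'):
    cv2.imwrite(f'pics/{c}0.png',arm.get_image(c))
pts={}
for n in('channel_mouth','door_plate','shaft_end','bar_near','bar_far','push_plate','tray','ring_dish','kiln','bead_vial','paste_tin','copper_tongs'):
    R=[]
    for c in('side','top'):
        t=arm.tip_of(c,n);print(n,c,[(np.round(x['pixel']).tolist(),round(x['score'],2)) for x in t[:3]])
        if t:R.append(ray(c,t[0]['pixel']))
    if len(R)==2:
        p,e=tri(R);print('   ',np.round(p,4),np.round(e,4))
print(arm.sense()['time_s'])
E
```

```text
pics
[0.15435741 0.50134607 0.24773172] [-4.67582502e-01 -3.10622380e+00  1.98770156e-03] 0.0 [-0.0785673   0.12022102 -0.9768511 ] 0.08547633449261598
channel_mouth side [([210.0, 190.0], 0.74), ([321.0, 196.0], 0.61)]
channel_mouth top [([288.0, 265.0], 0.62)]
    [ 0.5171 -0.0904  0.0944] [0.1463 0.1463]
door_plate side [([209.0, 195.0], 0.76)]
door_plate top [([270.0, 147.0], 0.68), ([275.0, 176.0], 0.55)]
    [ 0.6613 -0.0825  0.0603] [0.0054 0.0054]
shaft_end side [([328.0, 194.0], 0.63)]
shaft_end top [([269.0, 263.0], 0.9)]
    [ 0.3748 -0.0726  0.084 ] [0.0044 0.0044]
bar_near side [([329.0, 193.0], 0.56), ([306.0, 258.0], 0.47)]
bar_near top [([255.0, 262.0], 0.78)]
    [ 0.377  -0.0401  0.1127] [0.0038 0.0038]
bar_far side [([224.0, 200.0], 0.76)]
bar_far top [([238.0, 166.0], 0.65)]
    [ 0.6103 -0.0054  0.1069] [0.0109 0.0109]
push_plate side [([293.0, 188.0], 0.79), ([310.0, 158.0], 0.75), ([327.0, 196.0], 0.56)]
push_plate top [([362.0, 253.0], 0.92)]
    [ 0.4189 -0.339  -0.1112] [0.0174 0.0174]
tray side [([331.0, 181.0], 0.84), ([239.0, 201.0], 0.6)]
tray top [([273
[... 153 characters left out ...]
([239.0, 198.0], 0.52)]
ring_dish top [([198.0, 168.0], 0.97), ([332.0, 119.0], 0.9), ([272.0, 175.0], 0.81)]
    [0.6196 0.0986 0.0024] [0.0011 0.0011]
kiln side [([209.0, 215.0], 0.69)]
kiln top [([264.0, 147.0], 0.77), ([266.0, 264.0], 0.61)]
    [ 0.6701 -0.0701  0.0047] [0.0031 0.0031]
bead_vial side [([269.0, 265.0], 0.69)]
bead_vial top [([268.0, 262.0], 0.65), ([205.0, 214.0], 0.44)]
    [ 0.4449 -0.0833 -0.194 ] [0.0638 0.0638]
paste_tin side [([309.0, 258.0], 0.82)]
paste_tin top [([213.0, 246.0], 0.95)]
    [ 0.4197  0.0614 -0.0058] [0.0021 0.0021]
copper_tongs side [([250.0, 182.0], 0.58)]
copper_tongs top [([317.0, 186.0], 0.55)]
    [ 0.5673 -0.2003  0.0156] [0.0002 0.0002]
1.3
```

```bash
python3 - <<'E'
import cv2
a=cv2.imread('pics/top0.png')[90:310,150:420];b=cv2.imread('pics/side0.png')[120:310,150:400]
cv2.imwrite('pics/t1.png',cv2.resize(a,None,fx=2.7,fy=2.7,interpolation=2))
cv2.imwrite('pics/s1.png',cv2.resize(b,None,fx=3,fy=3,interpolation=2))
E
```

```text
(no output)
```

View pics/t1.png

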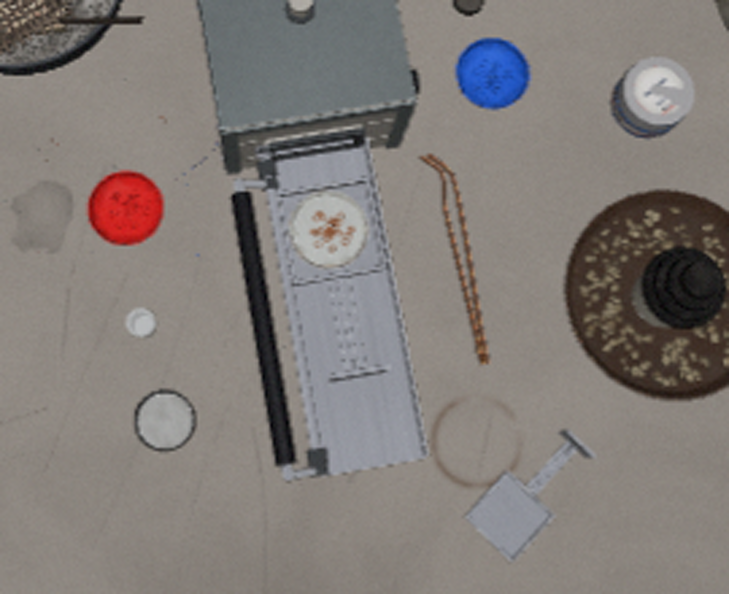

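View pics/s1.png

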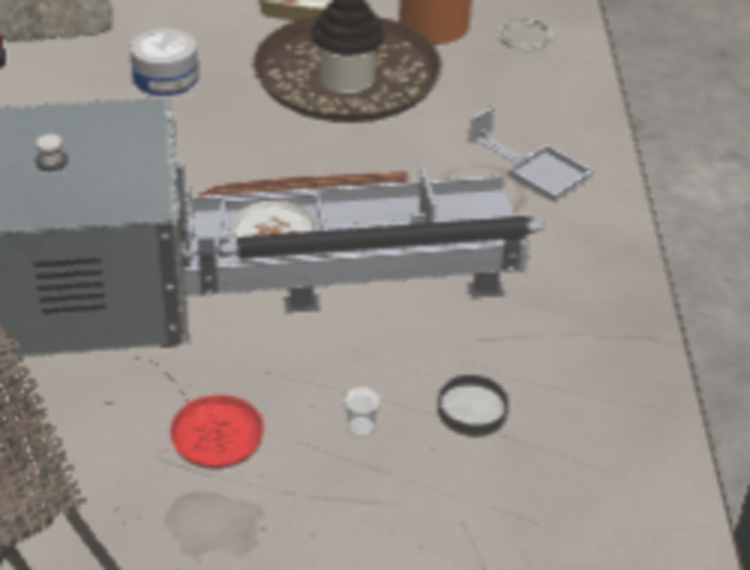

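Top crop: the channel is in the middle with the full-size tray, white dish at full-image px (272,175) and plate top at (283,229). The bar runs (256,262)→(240,162). The small empty tray at (339,281) and the red and blue dishes (197,167) and (333,117) are look-alikes, to be left alone. The side crop agrees: bar ends at (327,196)/(230,202), plate top at (292,178). Next I fit the kiln pose.

```bash
cat > fit.py <<'E'
from h import *
from scipy.optimize import least_squares
M={c:arm.camera_model(c) for c in('side','top')}
# kiln-frame pts with hand-read/network pixels
O=[('top',(-.277,.075,.101),(255.9,261.9)),('top',(-.045,.075,.101),(239.6,161.5)),
   ('side',(-.277,.075,.101),(325.5,195.7)),('side',(-.045,.075,.101),(230,202)),
   ('top',(-.290,-.0465,.060),(308,259.5)),('top',(0,.083,.141),(231.5,138.5)),('top',(0,-.083,.141),(303.5,126)),
   ('side',(0,.083,.141),(204,194)),('top',(-.280,.048,.080),(269,263))]
def T(v,p):
    c,s=np.cos(v[2]),np.sin(v[2]);return np.array([v[0]+c*p[0]-s*p[1],v[1]+s*p[0]+c*p[1],v[3]+p[2]])
f=lambda v:np.concatenate([proj(c,T(v,p),M[c])-px for c,p,px in O])
r=least_squares(f,[.66,-.08,0.1,0],loss='soft_l1',f_scale=1.5)
if __name__=='__main__':
    print(np.round(r.x,4));print(np.round(f(r.x).reshape(-1,2),1))
    for n,px in (('bar_near',((325.5,195.7),(255.9,261.9))),('bar_far',((230,202),(239.6,161.5))),('plate_top',((291.7,178),(282.6,229.3)))):
        p,e=tri([ray('side',px[0],M['side']),ray('top',px[1],M['top'])])
        c,s=np.cos(r.x[2]),np.sin(r.x[2]);q=p[:2]-r.x[:2]
        print(n,np.round(p,4),np.round(e,4),'kiln',np.round([c*q[0]+s*q[1],-s*q[0]+c*q[1]],4))
E
python3 fit.py
```

```text
[ 0.666  -0.0745  0.1566  0.    ]
[[ 0.2  0.3]
 [-0.8  0.3]
 [-0.4 -0.3]
 [-1.5  0.7]
 [ 0.4 -0.8]
 [-0.   0.3]
 [ 0.6  1. ]
 [ 4.3 -1.1]
 [-1.1 -1.5]]
bar_near [ 0.3805 -0.043   0.1008] [0.0009 0.0009] kiln [-0.277   0.0756]
bar_far [ 0.6083 -0.0092  0.1025] [0.0019 0.0019] kiln [-0.0468  0.0735]
plate_top [ 0.4558 -0.1047  0.1042] [0.0036 0.0036] kiln [-0.2123  0.003 ]
```

```bash
cat > go.py <<'E'
import sys
from h import *
from scipy.spatial.transform import Rotation as R
V=(0.666,-0.0745,0.1566)
def plan(kx,ky,z):
    s=arm.sense();R0=R.from_rotvec(s['orientation']).as_matrix()
    c,sn=np.cos(V[2]),np.sin(V[2])
    p=np.array([V[0]+c*kx-sn*ky,V[1]+sn*kx+c*ky,z])
    d=R0.T@(p-s['tcp_pos'])
    ax=R0.T@np.array([c,sn,0])  # kiln x in tool axes
    a=np.degrees(np.arctan2(ax[1],ax[0]))
    a=(a+90)%180-90
    q=np.array(s['tcp_pos'])[:2]-V[:2]
    print('t',round(s['time_s'],2),'tcp',np.round(s['tcp_pos'],4),'kiln xy',np.round([c*q[0]+sn*q[1],-sn*q[0]+c*q[1]],4),'F',np.round(s['force'],1),'open',round(s['opening'],4))
    print('shift',np.round(d,4),'twist units',round(a/5,2),'kiln x in tool',np.round(ax,3),'j6',round(s['qpos'][5],2),'tool z',np.round(R0[:,2],3))
if __name__=='__main__': plan(*map(float,sys.argv[1:4]))
E
python3 go.py -0.237 0.032 0.22; python3 - <<'E'
from h import *
from fit import T,M
for z,px in((.091,(282.6,229.3)),):
    p=onz(ray('top',px,M['top']),z);V=(0.666,-0.0745,0.1566);c,s=np.cos(V[2]),np.sin(V[2]);q=p[:2]-V[:2]
    print(p,'kiln',c*q[0]+s*q[1],-s*q[0]+c*q[1])
E
```

```text
t 1.3 tcp [0.1546 0.5017 0.2483] kiln xy [-0.4153  0.6489] F [0.7 0.1 0.4] open 0.0854
shift [-0.4315 -0.4756  0.0283] twist units -5.22 kiln x in tool [-0.898  0.44   0.   ] j6 1.43 tool z [ 0. -0. -1.]
[ 0.45333459 -0.10523405  0.091     ] kiln -0.21485638292724676 0.002809480466185687
```

>>> jog_arm([
  {"jaw": 0.08,"dx": -0.027,"dy": -0.03,"dz": 0,"twist": -0.6},
  {"jaw": 0.08,"dx": -0.054,"dy": -0.06,"dz": 0,"twist": -1.2},
  {"jaw": 0.08,"dx": -0.081,"dy": -0.09,"dz": 0,"twist": -1.8},
  {"jaw": 0.08,"dx": -0.108,"dy": -0.12,"dz": 0,"twist": -2.4},
  {"jaw": 0.08,"dx": -0.135,"dy": -0.15,"dz": 0,"twist": -3.0},
  {"jaw": 0.08,"dx": -0.162,"dy": -0.18,"dz": 0,"twist": -3.6},
  {"jaw": 0.08,"dx": -0.189,"dy": -0.21,"dz": 0,"twist": -4.4},
  {"jaw": 0.08,"dx": -0.216,"dy": -0.238,"dz": 0,"twist": -5.2},
])

```text
time_s: 1.97
tcp_pos: [0.291, 0.2089, 0.2485]
orientation: [-0.249, 3.131, 0.0]
force: [1.7, -0.1, 0.1]
opening: 0.0801
grasp_force: 0.0
```

```bash
python3 go.py -0.237 0.032 0.22
```

```text
t 1.97 tcp [0.291  0.2089 0.2485] kiln xy [-0.3262  0.3384] F [ 1.7 -0.1  0.1] open 0.0801
shift [-0.0885 -0.3066  0.0285] twist units 0.03 kiln x in tool [-1.    -0.002  0.001] j6 0.26 tool z [ 0.001  0.    -1.   ]
```

>>> jog_arm([
  {"jaw": 0.08,"dx": -0.011,"dy": -0.039,"dz": 0,"twist": 0},
  {"jaw": 0.08,"dx": -0.022,"dy": -0.078,"dz": 0,"twist": 0},
  {"jaw": 0.08,"dx": -0.033,"dy": -0.117,"dz": 0.005,"twist": 0},
  {"jaw": 0.08,"dx": -0.045,"dy": -0.156,"dz": 0.01,"twist": 0},
  {"jaw": 0.08,"dx": -0.056,"dy": -0.195,"dz": 0.015,"twist": 0},
  {"jaw": 0.08,"dx": -0.067,"dy": -0.234,"dz": 0.02,"twist": 0},
  {"jaw": 0.08,"dx": -0.078,"dy": -0.273,"dz": 0.025,"twist": 0},
  {"jaw": 0.08,"dx": -0.0885,"dy": -0.3065,"dz": 0.028,"twist": 0},
])

```text
time_s: 2.63
tcp_pos: [0.4261, -0.0812, 0.22]
orientation: [-0.241, 3.132, -0.001]
force: [1.9, 0.3, 0.4]
opening: 0.0803
grasp_force: 0.0
```

```bash
python3 go.py -0.237 0.032 0.16; python3 - <<'E'
from h import *
from fit import T
im=arm.get_image('wrist');m=arm.camera_model('wrist')
V=(0.666,-0.0745,0.1566,0)
for n in('bar_near','push_plate','shaft_end','bar_far'):
    t=arm.tip_of('wrist',n);print(n,[(np.round(x['pixel']).tolist(),round(x['score'],2)) for x in t[:3]])
    
for n,p in(('bn',(-.277,.075,.101)),('bf',(-.045,.075,.101)),('pp',(-.214,.003,.079)),('ptl',(-.214,.028,.091)),('ptr',(-.214,-.022,.091)),('sh',(-.28,.048,.08)),('mouthR',(-.29,-.0465,.06))):
    u=proj('wrist',T(V,p),m);print(n,np.round(u))
    if 0<u[0]<512 and 0<u[1]<384: cv2.drawMarker(im,tuple(int(round(x)) for x in u),(0,0,255),cv2.MARKER_CROSS,10,1)
cv2.imwrite('pics/w1.png',im)
cv2.imwrite('pics/t2.png',arm.get_image('top'))
print(np.round(np.array(m['extrinsics'])[:3,3],3))
E
```

```text
t 2.63 tcp [ 0.4261 -0.0812  0.22  ] kiln xy [-0.238   0.0308] F [1.9 0.3 0.4] open 0.0803
shift [-0.001   0.0012  0.06  ] twist units -0.03 kiln x in tool [-1.     0.003  0.   ] j6 -0.51 tool z [ 0. -0. -1.]
bar_near [([306.0, 145.0], 0.95)]
push_plate [([48.0, 111.0], 0.55)]
shaft_end [([276.0, 128.0], 0.9)]
bar_far []
bn [315. 143.]
bf [304. 366.]
pp [232. 206.]
ptl [258. 210.]
ptr [204. 211.]
sh [280. 137.]
mouthR [180. 125.]
[ 0.36  -0.096  0.345]
```

View pics/w1.png

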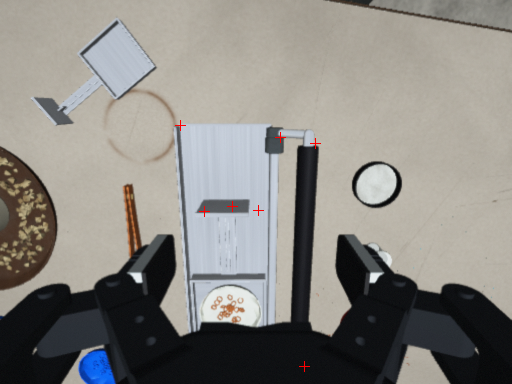

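Wrist view: the plate's top edge spans about (197–249, 213), the sleeve's near end is at (308,147), and the channel's right corner is at (177,125). My predicted marks sit 3–8 px to the right of these, so I refine the kiln pose from this close view.

```bash
python3 - <<'E'
from h import *
from fit import T
from scipy.optimize import least_squares
m=arm.camera_model('wrist')
O=[((-.277,.075,.101),(308.5,147)),((-.290,-.0465,.060),(177,125)),((-.28,.048,.08),(275,128))]
def f(v):
    e=[proj('wrist',T((v[0],v[1],v[2],0),p),m)-px for p,px in O]
    e+=[proj('wrist',T((v[0],v[1],v[2],0),(v[3],.075,.101)),m)-(301,318)]
    e+=[(proj('wrist',T((v[0],v[1],v[2],0),(v[4],-.0465,.060)),m)-(189,330))]
    return np.concatenate(e)
r=least_squares(f,[.666,-.0745,.1566,-.1,-.1],loss='soft_l1',f_scale=1.5)
print(np.round(r.x,4),np.round(f(r.x).reshape(-1,2),1))
v=r.x;c,s=np.cos(v[2]),np.sin(v[2])
for px in((197,213),(249,213)):
    p=onz(ray('wrist',px,m),.091);q=p[:2]-v[:2];print(np.round(p,4),'kiln',np.round([c*q[0]+s*q[1],-s*q[0]+c*q[1]],4))
q=arm.sense()['tcp_pos'][:2]-v[:2];print('tcp in kiln',np.round([c*q[0]+s*q[1],-s*q[0]+c*q[1]],4))
E
```

```text
[ 0.6633 -0.0718  0.1522 -0.1058 -0.0552] [[ 1.  -2.6]
 [-1.5  0. ]
 [ 0.5 10.1]
 [-0.8 -0. ]
 [ 0.4 -0. ]]
[ 0.4572 -0.1276  0.091 ] kiln [-0.2122 -0.0239]
[ 0.4497 -0.08    0.091 ] kiln [-0.2123  0.0242]
tcp in kiln [-0.2363  0.0301]
```

>>> jog_arm([
  {"jaw": 0.08,"dz": 0.02},
  {"jaw": 0.08,"dz": 0.04},
  {"jaw": 0.08,"dz": 0.06},
  {"jaw": 0.08,"dz": 0.08},
  {"jaw": 0.08,"dz": 0.09},
  {"jaw": 0.08,"dz": 0.1},
  {"jaw": 0.08,"dz": 0.108},
  {"jaw": 0.08,"dz": 0.108},
])

```text
$.motion[0]: bad value
```

```bash
sed -i 's/^V=.*/V=(0.6645,-0.073,0.1545)/' go.py; python3 go.py -0.236 0.031 0.09; python3 - <<'E'
from h import *
a=arm.get_image('side')[150:230,190:350]
b=arm.get_image('top')[120:280,200:340]
a=cv2.resize(a,(640,320),interpolation=2)
cv2.imwrite('pics/s3.png',a)
for n in('bar_near','bar_far'):
    print(n,[(np.round(x['pixel']).tolist(),round(x['score'],2)) for x in arm.tip_of('side',n)])
E
```

```text
t 2.93 tcp [ 0.4252 -0.0778  0.2203] kiln xy [-0.2372  0.032 ] F [-0.7  0.7  0.2] open 0.08
shift [-0.0013 -0.0011  0.1303] twist units 0.01 kiln x in tool [-1.    -0.001 -0.   ] j6 -0.51 tool z [-0.001  0.    -1.   ]
bar_near [([325.0, 194.0], 0.78), ([238.0, 199.0], 0.39)]
bar_far [([224.0, 201.0], 0.76)]
```

View pics/s3.png

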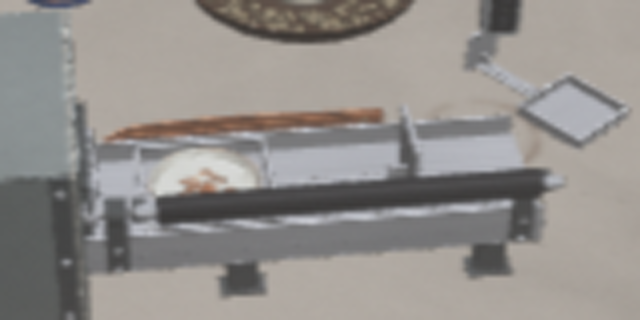

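The move was refused because every key is required. The side crop shows nothing moved, with the hand still above. I'll repeat with full rows.

>>> jog_arm([
  {"jaw": 0.08,"dx": 0,"dy": 0,"dz": 0.02,"twist": 0},
  {"jaw": 0.08,"dx": 0,"dy": 0,"dz": 0.04,"twist": 0},
  {"jaw": 0.08,"dx": 0,"dy": 0,"dz": 0.06,"twist": 0},
  {"jaw": 0.08,"dx": 0,"dy": 0,"dz": 0.08,"twist": 0},
  {"jaw": 0.08,"dx": 0,"dy": 0,"dz": 0.09,"twist": 0},
  {"jaw": 0.08,"dx": 0,"dy": 0,"dz": 0.1,"twist": 0},
  {"jaw": 0.08,"dx": 0,"dy": 0,"dz": 0.108,"twist": 0},
  {"jaw": 0.08,"dx": 0,"dy": 0,"dz": 0.108,"twist": 0},
])

```text
time_s: 3.8
tcp_pos: [0.4245, -0.0763, 0.1114]
orientation: [0.246, -3.13, -0.006]
force: [-3.3, 4.2, 6.4]
opening: 0.08
grasp_force: 3.3
```

```bash
python3 go.py -0.236 0.031 0.09; python3 - <<'E'
from h import *
a=arm.get_image('side')[120:230,190:350]
a=cv2.resize(a,(640,440),interpolation=2)
cv2.imwrite('pics/s4.png',a)
E
```

```text
t 3.8 tcp [ 0.4245 -0.0763  0.1114] kiln xy [-0.2377  0.0337] F [-3.3  4.2  6.4] open 0.08
shift [-0.0017 -0.0027  0.0214] twist units 0.02 kiln x in tool [-1.    -0.002 -0.001] j6 -0.51 tool z [-0.002  0.004 -1.   ]
```

View pics/s4.png

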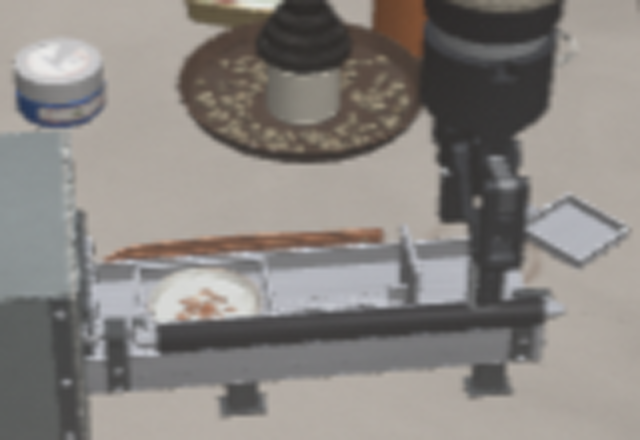

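The finger is on the sleeve and the bar has begun to go down, with 6 N upward. I continue down.

>>> jog_arm([
  {"jaw": 0.08,"dx": 0,"dy": 0,"dz": 0.003,"twist": 0},
  {"jaw": 0.08,"dx": 0,"dy": 0,"dz": 0.006,"twist": 0},
  {"jaw": 0.08,"dx": 0,"dy": 0,"dz": 0.009,"twist": 0},
  {"jaw": 0.08,"dx": 0,"dy": 0,"dz": 0.012,"twist": 0},
  {"jaw": 0.08,"dx": 0,"dy": 0,"dz": 0.014,"twist": 0},
  {"jaw": 0.08,"dx": 0,"dy": 0,"dz": 0.016,"twist": 0},
  {"jaw": 0.08,"dx": 0,"dy": 0,"dz": 0.016,"twist": 0},
  {"jaw": 0.08,"dx": 0,"dy": 0,"dz": 0.016,"twist": 0},
])

```text
time_s: 4.52
tcp_pos: [0.4258, -0.0784, 0.0964]
orientation: [-0.244, 3.132, -0.0]
force: [-1.0, 1.9, 3.0]
opening: 0.08
grasp_force: 1.4
```

```bash
python3 go.py -0.236 0.031 0.09; python3 - <<'E'
from h import *
a=arm.get_image('side')[120:230,190:350]
a=cv2.resize(a,(640,440),interpolation=2)
cv2.imwrite('pics/s5.png',a)
E
```

```text
t 4.52 tcp [ 0.4258 -0.0784  0.0964] kiln xy [-0.2367  0.0314] F [-1.   1.9  3. ] open 0.08
shift [-0.0007 -0.0004  0.0064] twist units 0.01 kiln x in tool [-1.    -0.001  0.   ] j6 -0.51 tool z [ 0. -0. -1.]
```

View pics/s5.png

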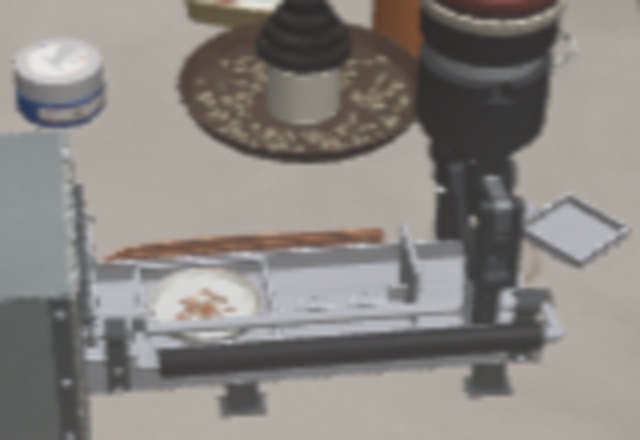

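The bar is now clearly lower and the shaft shows above it. I work out the angle from the side picture.

```bash
cat > ang.py <<'E'
from h import *
from fit import T,M
V=(0.6645,-0.073,0.1545,0)
for th in(0,.3,.5,.7,.8,.9,1.0,1.1,1.2):
    a=np.arctan2(21,27)-th;y,z=.048+.0342*np.cos(a),.08+.0342*np.sin(a)
    print(th,'top z',round(z+.009,4),'y',round(y,3),*[np.round(proj('side',T(V,(x,y,z)),M['side']),1) for x in(-.277,-.045)])
E
python3 ang.py
```

```text
0 top z 0.11 y 0.075 [325.7 196. ] [229.  203.2]
0.3 top z 0.1011 y 0.08 [325.8 200.2] [229.3 207.5]
0.5 top z 0.0945 y 0.082 [325.7 202.7] [229.4 210.1]
0.7 top z 0.0877 y 0.082 [325.5 205. ] [229.5 212.4]
0.8 top z 0.0843 y 0.082 [325.3 206. ] [229.6 213.4]
0.9 top z 0.0809 y 0.081 [325.1 206.9] [229.6 214.3]
1.0 top z 0.0776 y 0.08 [324.9 207.6] [229.6 215. ]
1.1 top z 0.0745 y 0.079 [324.6 208.3] [229.6 215.7]
1.2 top z 0.0714 y 0.077 [324.3 208.8] [229.6 216.2]
```

Angle ≈ 0.6 rad, so the open tips reach only ~5 mm past the TCP. I need about 16 mm more.

>>> jog_arm([
  {"jaw": 0.08,"dx": 0,"dy": 0,"dz": 0.003,"twist": 0},
  {"jaw": 0.08,"dx": 0,"dy": 0,"dz": 0.006,"twist": 0},
  {"jaw": 0.08,"dx": 0,"dy": 0,"dz": 0.009,"twist": 0},
  {"jaw": 0.08,"dx": 0,"dy": 0,"dz": 0.011,"twist": 0},
  {"jaw": 0.08,"dx": 0,"dy": 0,"dz": 0.013,"twist": 0},
  {"jaw": 0.08,"dx": 0,"dy": 0,"dz": 0.015,"twist": 0},
  {"jaw": 0.08,"dx": 0,"dy": 0,"dz": 0.015,"twist": 0},
  {"jaw": 0.08,"dx": 0,"dy": 0,"dz": 0.015,"twist": 0},
])

```text
time_s: 5.23
tcp_pos: [0.4257, -0.0787, 0.0812]
orientation: [0.243, -3.132, 0.001]
force: [0.9, -0.6, 1.6]
opening: 0.08
grasp_force: 0.8
```

```bash
python3 go.py -0.236 0.031 0.0795; python3 - <<'E'
from h import *
b=arm.get_image('top')[110:280,200:340]
a=arm.get_image('side')[130:230,190:350]
a=cv2.resize(a,(480,300),interpolation=2);b=cv2.resize(b,(300,364),interpolation=2)
o=np.zeros((364,780,3),np.uint8);o[:300,:480]=a;o[:,480:]=b
cv2.imwrite('pics/s6.png',o)
for n in('bar_near','bar_far','push_plate'):
    print(n,[(np.round(x['pixel'],1).tolist(),round(x['score'],2)) for x in arm.tip_of('side',n)])
E
```

```text
t 5.23 tcp [ 0.4257 -0.0787  0.0812] kiln xy [-0.2369  0.0312] F [ 0.9 -0.6  1.6] open 0.08
shift [-0.0009 -0.0002  0.0017] twist units 0.0 kiln x in tool [-1. -0. -0.] j6 -0.51 tool z [-0. -0. -1.]
bar_near [([326.0, 204.9], 0.57)]
bar_far [([227.6, 212.1], 0.73)]
push_plate [([292.5, 185.5], 0.83), ([248.6, 183.7], 0.22)]
```

View pics/s6.png

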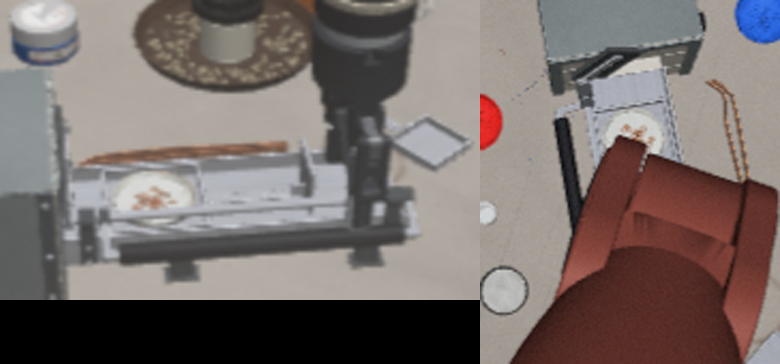

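The top view shows the door swung well up; the side view puts the sleeve at rows ~208/214, about 1.0 rad. I go a few mm further to find the stop.

>>> jog_arm([
  {"jaw": 0.08,"dx": 0,"dy": 0,"dz": 0.001,"twist": 0},
  {"jaw": 0.08,"dx": 0,"dy": 0,"dz": 0.002,"twist": 0},
  {"jaw": 0.08,"dx": 0,"dy": 0,"dz": 0.003,"twist": 0},
  {"jaw": 0.08,"dx": 0,"dy": 0,"dz": 0.004,"twist": 0},
  {"jaw": 0.08,"dx": 0,"dy": 0,"dz": 0.004,"twist": 0},
  {"jaw": 0.08,"dx": 0,"dy": 0,"dz": 0.004,"twist": 0},
  {"jaw": 0.08,"dx": 0,"dy": 0,"dz": 0.004,"twist": 0},
  {"jaw": 0.08,"dx": 0,"dy": 0,"dz": 0.004,"twist": 0},
])

```text
time_s: 6.15
tcp_pos: [0.4258, -0.0786, 0.0774]
orientation: [-0.243, 3.132, -0.0]
force: [0.4, -2.0, 3.0]
opening: 0.08
grasp_force: 1.9
```

```bash
python3 go.py -0.236 0.031 0.0795; python3 - <<'E'
from h import *
arm.get_image('side')
for n in('bar_near','bar_far','push_plate'):
    print(n,[(np.round(x['pixel'],1).tolist(),round(x['score'],2)) for x in arm.tip_of('side',n)])
    s=arm.sense();print(np.round(s['force'],1),s['grasp_force'])
E
```

```text
t 6.15 tcp [ 0.4258 -0.0786  0.0774] kiln xy [-0.2367  0.0312] F [ 0.4 -2.   3. ] open 0.08
shift [-0.0007 -0.0002 -0.0021] twist units 0.01 kiln x in tool [-1. -0.  0.] j6 -0.51 tool z [ 0. -0. -1.]
bar_near [([327.0, 208.0], 0.63), ([307.1, 255.3], 0.57)]
[ 0.6 -2.2  4.1] 1.8693987652659416
bar_far [([226.4, 211.4], 0.85), ([240.4, 199.6], 0.33)]
[ 0.1 -2.6  3.2] 1.8727844953536987
push_plate [([295.0, 189.5], 0.55)]
[ 0.5 -3.5  3.5] 1.8769712001085281
```

>>> jog_arm([
  {"jaw": 0.08,"dx": -0.003,"dy": 0,"dz": 0,"twist": 0},
  {"jaw": 0.08,"dx": -0.006,"dy": 0,"dz": 0,"twist": 0},
  {"jaw": 0.08,"dx": -0.009,"dy": 0,"dz": 0,"twist": 0},
  {"jaw": 0.08,"dx": -0.012,"dy": 0,"dz": 0,"twist": 0},
  {"jaw": 0.08,"dx": -0.015,"dy": 0,"dz": 0,"twist": 0},
  {"jaw": 0.08,"dx": -0.018,"dy": 0,"dz": 0,"twist": 0},
  {"jaw": 0.08,"dx": -0.022,"dy": 0,"dz": 0,"twist": 0},
  {"jaw": 0.08,"dx": -0.026,"dy": 0,"dz": 0,"twist": 0},
])

```text
time_s: 7.02
tcp_pos: [0.4484, -0.0738, 0.0769]
orientation: [0.243, -3.126, -0.002]
force: [-12.1, -3.1, 17.1]
opening: 0.0798
grasp_force: 8.8
```

```bash
python3 go.py -0.077 0.031 0.0774; python3 - <<'E'
from h import *
b=arm.get_image('top')[110:280,200:340]
a=arm.get_image('side')[130:230,190:350]
a=cv2.resize(a,(480,300),interpolation=2);b=cv2.resize(b,(300,364),interpolation=2)
o=np.zeros((364,780,3),np.uint8);o[:300,:480]=a;o[:,480:]=b
cv2.imwrite('pics/s7.png',o)
E
```

```text
t 7.02 tcp [ 0.4484 -0.0738  0.0769] kiln xy [-0.2136  0.0325] F [-12.1  -3.1  17.1] open 0.0798
shift [-0.1366 -0.0016 -0.0012] twist units 0.01 kiln x in tool [-1.    -0.001 -0.006] j6 -0.48 tool z [-0.006  0.001 -1.   ]
```

View pics/s7.png

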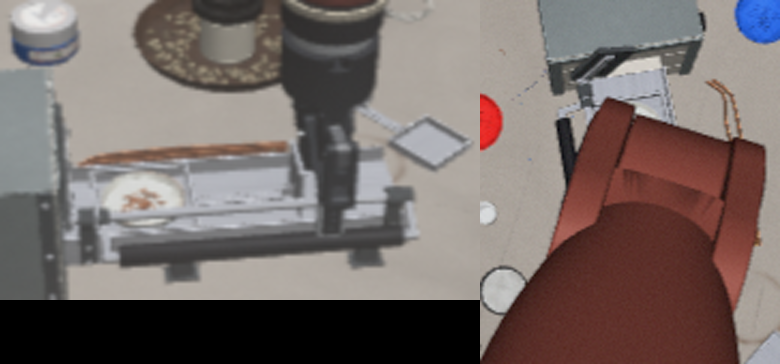

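The tray has started to move and the door is up. The 17 N upward shows the bar is at its stop, so I ease up 1 mm and keep pushing.

>>> jog_arm([
  {"jaw": 0.08,"dx": -0.004,"dy": 0,"dz": -0.001,"twist": 0},
  {"jaw": 0.08,"dx": -0.008,"dy": 0,"dz": -0.001,"twist": 0},
  {"jaw": 0.08,"dx": -0.012,"dy": 0,"dz": -0.001,"twist": 0},
  {"jaw": 0.08,"dx": -0.017,"dy": 0,"dz": -0.001,"twist": 0},
  {"jaw": 0.08,"dx": -0.022,"dy": 0,"dz": -0.001,"twist": 0},
  {"jaw": 0.08,"dx": -0.027,"dy": 0,"dz": -0.001,"twist": 0},
  {"jaw": 0.08,"dx": -0.031,"dy": 0,"dz": -0.001,"twist": 0},
  {"jaw": 0.08,"dx": -0.035,"dy": 0,"dz": -0.001,"twist": 0},
])

```text
time_s: 7.78
tcp_pos: [0.4864, -0.0689, 0.0782]
orientation: [0.243, -3.132, -0.0]
force: [-2.4, -0.9, 1.2]
opening: 0.0801
grasp_force: 1.4
```

```bash
python3 go.py -0.077 0.031 0.0774
```

```text
t 7.78 tcp [ 0.4864 -0.0689  0.0782] kiln xy [-0.1754  0.0314] F [-2.4 -0.9  1.2] open 0.0801
shift [-0.0984 -0.0005  0.0008] twist units 0.01 kiln x in tool [-1.    -0.001 -0.   ] j6 -0.44 tool z [-0.  0. -1.]
```

>>> jog_arm([
  {"jaw": 0.08,"dx": -0.005,"dy": 0,"dz": 0.0005,"twist": 0},
  {"jaw": 0.08,"dx": -0.01,"dy": 0,"dz": 0.0005,"twist": 0},
  {"jaw": 0.08,"dx": -0.016,"dy": 0,"dz": 0.0005,"twist": 0},
  {"jaw": 0.08,"dx": -0.022,"dy": 0,"dz": 0.0005,"twist": 0},
  {"jaw": 0.08,"dx": -0.028,"dy": 0,"dz": 0.0005,"twist": 0},
  {"jaw": 0.08,"dx": -0.034,"dy": 0,"dz": 0.0005,"twist": 0},
  {"jaw": 0.08,"dx": -0.039,"dy": 0,"dz": 0.0005,"twist": 0},
  {"jaw": 0.08,"dx": -0.044,"dy": 0,"dz": 0.0005,"twist": 0},
])

```text
time_s: 8.45
tcp_pos: [0.5299, -0.0621, 0.0778]
orientation: [0.243, -3.132, -0.0]
force: [-3.3, -0.1, 1.6]
opening: 0.0805
grasp_force: 1.6
```

```bash
python3 go.py -0.077 0.031 0.0774
```

```text
t 8.45 tcp [ 0.5299 -0.0621  0.0778] kiln xy [-0.1313  0.0314] F [-3.3 -0.1  1.6] open 0.0805
shift [-0.0543 -0.0005  0.0004] twist units 0.01 kiln x in tool [-1.    -0.001 -0.   ] j6 -0.41 tool z [-0. -0. -1.]
```

>>> jog_arm([
  {"jaw": 0.08,"dx": -0.005,"dy": 0,"dz": 0.0003,"twist": 0},
  {"jaw": 0.08,"dx": -0.01,"dy": 0,"dz": 0.0003,"twist": 0},
  {"jaw": 0.08,"dx": -0.015,"dy": 0,"dz": 0.0003,"twist": 0},
  {"jaw": 0.08,"dx": -0.02,"dy": 0,"dz": 0.0003,"twist": 0},
  {"jaw": 0.08,"dx": -0.025,"dy": 0,"dz": 0.0003,"twist": 0},
  {"jaw": 0.08,"dx": -0.03,"dy": 0,"dz": 0.0003,"twist": 0},
  {"jaw": 0.08,"dx": -0.035,"dy": 0,"dz": 0.0003,"twist": 0},
  {"jaw": 0.08,"dx": -0.04,"dy": 0,"dz": 0.0003,"twist": 0},
])

```text
time_s: 9.12
tcp_pos: [0.5694, -0.056, 0.0775]
orientation: [0.243, -3.132, -0.0]
force: [-2.8, -1.6, 1.1]
opening: 0.0804
grasp_force: 1.7
```

```bash
python3 go.py -0.077 0.031 0.0774
```

```text
t 9.12 tcp [ 0.5694 -0.056   0.0775] kiln xy [-0.0913  0.0314] F [-2.8 -1.6  1.1] open 0.0804
shift [-0.0143 -0.0004  0.0001] twist units 0.01 kiln x in tool [-1. -0. -0.] j6 -0.38 tool z [-0.  0. -1.]
```

>>> jog_arm([
  {"jaw": 0.08,"dx": -0.002,"dy": 0,"dz": 0,"twist": 0},
  {"jaw": 0.08,"dx": -0.004,"dy": 0,"dz": 0,"twist": 0},
  {"jaw": 0.08,"dx": -0.006,"dy": 0,"dz": 0,"twist": 0},
  {"jaw": 0.08,"dx": -0.008,"dy": 0,"dz": 0,"twist": 0},
  {"jaw": 0.08,"dx": -0.01,"dy": 0,"dz": 0,"twist": 0},
  {"jaw": 0.08,"dx": -0.012,"dy": 0,"dz": 0,"twist": 0},
  {"jaw": 0.08,"dx": -0.013,"dy": 0,"dz": 0,"twist": 0},
  {"jaw": 0.08,"dx": -0.014,"dy": 0,"dz": 0,"twist": 0},
])

```text
time_s: 9.78
tcp_pos: [0.5828, -0.0539, 0.0775]
orientation: [0.243, -3.132, 0.0]
force: [-3.8, -1.3, 2.8]
opening: 0.0802
grasp_force: 2.3
```

```bash
python3 go.py -0.077 0.031 0.0774
```

```text
t 9.78 tcp [ 0.5828 -0.0539  0.0775] kiln xy [-0.0778  0.0314] F [-3.8 -1.3  2.8] open 0.0802
shift [-0.0008 -0.0004  0.0001] twist units 0.01 kiln x in tool [-1. -0. -0.] j6 -0.37 tool z [-0. -0. -1.]
```

>>> jog_arm([
  {"jaw": 0.08,"dx": -0.001,"dy": 0,"dz": 0,"twist": 0},
  {"jaw": 0.08,"dx": -0.002,"dy": 0,"dz": 0,"twist": 0},
  {"jaw": 0.08,"dx": -0.003,"dy": 0,"dz": 0,"twist": 0},
  {"jaw": 0.08,"dx": -0.004,"dy": 0,"dz": 0,"twist": 0},
  {"jaw": 0.08,"dx": -0.004,"dy": 0,"dz": 0,"twist": 0},
  {"jaw": 0.08,"dx": -0.004,"dy": 0,"dz": 0,"twist": 0},
  {"jaw": 0.08,"dx": -0.004,"dy": 0,"dz": 0,"twist": 0},
  {"jaw": 0.08,"dx": -0.004,"dy": 0,"dz": 0,"twist": 0},
])

```text
time_s: 10.45
tcp_pos: [0.5848, -0.0536, 0.0775]
orientation: [0.242, -3.129, 0.001]
force: [-12.3, -2.6, 9.4]
opening: 0.08
grasp_force: 6.6
```

```bash
python3 go.py -0.077 0.031 0.0774
```

```text
t 10.45 tcp [ 0.5848 -0.0536  0.0775] kiln xy [-0.0758  0.0315] F [-12.3  -2.6   9.4] open 0.08
shift [ 0.0012 -0.0005  0.0001] twist units -0.0 kiln x in tool [-1.     0.    -0.004] j6 -0.37 tool z [-0.004 -0.001 -1.   ]
```

The force rose to 12 N at x ≈ −76 mm, where the wall is expected (−77), so the tray is home. I back off 6 mm with the bar still held, then look.

>>> jog_arm([
  {"jaw": 0.08,"dx": 0.001,"dy": 0,"dz": 0,"twist": 0},
  {"jaw": 0.08,"dx": 0.002,"dy": 0,"dz": 0,"twist": 0},
  {"jaw": 0.08,"dx": 0.003,"dy": 0,"dz": 0,"twist": 0},
  {"jaw": 0.08,"dx": 0.005,"dy": 0,"dz": 0,"twist": 0},
  {"jaw": 0.08,"dx": 0.007,"dy": 0,"dz": 0,"twist": 0},
  {"jaw": 0.08,"dx": 0.009,"dy": 0,"dz": 0,"twist": 0},
  {"jaw": 0.08,"dx": 0.01,"dy": 0,"dz": 0,"twist": 0},
  {"jaw": 0.08,"dx": 0.01,"dy": 0,"dz": 0,"twist": 0},
])

```text
time_s: 11.12
tcp_pos: [0.5769, -0.0549, 0.0777]
orientation: [-0.243, 3.132, -0.0]
force: [0.8, 0.3, 1.0]
opening: 0.0796
grasp_force: 0.9
```

```bash
python3 go.py -0.085 0.031 0.0774; python3 - <<'E'
from h import *
a=arm.get_image('side')[130:230,190:350]
w=arm.get_image('wrist')
a=cv2.resize(a,(480,300),interpolation=2);b=cv2.resize(w,(320,240))
o=np.zeros((300,800,3),np.uint8);o[:300,:480]=a;o[:240,480:]=b
cv2.imwrite('pics/s8.png',o)
E
```

```text
t 11.12 tcp [ 0.5769 -0.0549  0.0777] kiln xy [-0.0838  0.0313] F [0.8 0.3 1. ] open 0.0796
shift [ 0.0012 -0.0003  0.0003] twist units 0.0 kiln x in tool [-1. -0.  0.] j6 -0.38 tool z [ 0. -0. -1.]
```

View pics/s8.png

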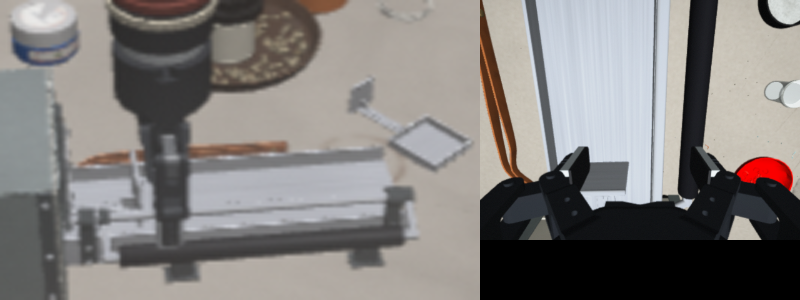

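Side view: the bar is held down, and the plate stands at ~(235,180) left of the finger. Wrist view: the plate is upright in front of the push finger. I check its position numerically.

```bash
python3 - <<'E'
from h import *
from fit import T,M
V=(0.6645,-0.073,0.1545,0)
for x in(-.075,-.065):print(x,proj('side',T(V,(x,0,.091)),M['side']).round(1))
m=arm.camera_model('wrist');c,s=np.cos(V[2]),np.sin(V[2])
# wrist crop scaled 320/512; plate upper edge lies at far side: row ~192/0.625
for px in(((603-480)*1.6,192*1.6),(589-480,0),(628-480,0)):
    if px[1]:
        p=onz(ray('wrist',px,m),.091);q=p[:2]-V[:2];print(np.round([c*q[0]+s*q[1],-s*q[0]+c*q[1]],4))
E
```

```text
-0.075 [238.9 186. ]
-0.065 [234.9 186.3]
[-0.0673  0.0049]
```

The plate face is at ≈ −66 mm, so the tray is home. I lift and let the door down gently.

>>> jog_arm([
  {"jaw": 0.08,"dx": 0,"dy": 0,"dz": -0.005,"twist": 0},
  {"jaw": 0.08,"dx": 0,"dy": 0,"dz": -0.011,"twist": 0},
  {"jaw": 0.08,"dx": 0,"dy": 0,"dz": -0.017,"twist": 0},
  {"jaw": 0.08,"dx": 0,"dy": 0,"dz": -0.024,"twist": 0},
  {"jaw": 0.08,"dx": 0,"dy": 0,"dz": -0.031,"twist": 0},
  {"jaw": 0.08,"dx": 0,"dy": 0,"dz": -0.038,"twist": 0},
  {"jaw": 0.08,"dx": 0,"dy": 0,"dz": -0.05,"twist": 0},
  {"jaw": 0.08,"dx": 0,"dy": 0,"dz": -0.07,"twist": 0},
])

```text
time_s: 11.88
tcp_pos: [0.5756, -0.0545, 0.147]
orientation: [0.243, -3.129, -0.002]
force: [0.0, 0.3, -0.3]
opening: 0.0799
grasp_force: 0.0
```

>>> jog_arm([
  {"jaw": 0.08,"dx": 0.02,"dy": 0,"dz": -0.02,"twist": 0},
  {"jaw": 0.08,"dx": 0.05,"dy": 0,"dz": -0.04,"twist": 0},
  {"jaw": 0.08,"dx": 0.08,"dy": 0,"dz": -0.06,"twist": 0},
  {"jaw": 0.08,"dx": 0.11,"dy": 0,"dz": -0.08,"twist": 0},
  {"jaw": 0.08,"dx": 0.14,"dy": 0,"dz": -0.1,"twist": 0},
  {"jaw": 0.08,"dx": 0.17,"dy": 0,"dz": -0.1,"twist": 0},
  {"jaw": 0.08,"dx": 0.2,"dy": 0,"dz": -0.1,"twist": 0},
  {"jaw": 0.08,"dx": 0.2,"dy": 0,"dz": -0.1,"twist": 0},
])

```text
time_s: 12.55
tcp_pos: [0.3747, -0.0852, 0.2481]
orientation: [0.242, -3.13, -0.001]
force: [1.4, 1.0, -0.5]
opening: 0.0798
grasp_force: 0.0
```

```bash
python3 go.py -0.085 0.031 0.0774; python3 - <<'E'
from h import *
a=arm.get_image('side')[130:230,190:350]
b=arm.get_image('top')[110:280,200:340]
a=cv2.resize(a,(480,300),interpolation=2);b=cv2.resize(b,(300,364),interpolation=2)
o=np.zeros((364,780,3),np.uint8);o[:300,:480]=a;o[:,480:]=b
cv2.imwrite('pics/s9.png',o)
E
```

```text
t 12.55 tcp [ 0.3747 -0.0852  0.2481] kiln xy [-0.2882  0.0325] F [ 1.4  1.  -0.5] open 0.0798
shift [-0.2035 -0.0015  0.1703] twist units -0.0 kiln x in tool [-1.     0.    -0.002] j6 -0.57 tool z [-0.002  0.    -1.   ]
```

View pics/s9.png

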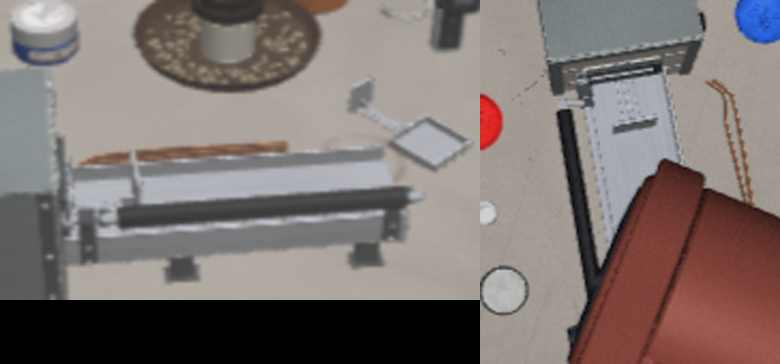

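The door is shut across the handle, the bar is back up, and the plate's top edge is at (272,169) in the top view. A quick numeric check, then I hand in.

```bash
python3 - <<'E'
from h import *
V=(0.6645,-0.073,0.1545);c,s=np.cos(V[2]),np.sin(V[2])
p=onz(ray('top',(271.9,169.3)),.091);q=p[:2]-V[:2];x=c*q[0]+s*q[1];print('plate x',x)
if x>-.074: print(arm.close_job())
E
```

```text
plate x -0.07198228289086385
the job is handed in; nothing more can be done
None
```

The job is handed in. The tray was pushed until the force rose at the chamber's back wall, with the bar held down throughout, and the last pictures show the door shut over the handle and the hand clear. The final top-view check put the plate 72 mm in front of the kiln (66 mm is fully home), right at the 6 mm limit given that view's 2–3 mm error, while the closer wrist view just before release read 67 mm.

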